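# Trip-test a plug-in safety breaker on the shop's test board

### The arm

A 6-joint arm with a two-finger parallel gripper is mounted at the origin on the work surface. World frame = base frame: x ahead of the robot, y to its left, z up, the work surface at z = 0. Lengths are in m, angles in rad, forces in N, time in s.
With the tool pointing down it reaches from about 0.25 to 0.725 m from the base axis. Payload 4 kg.
Tool frame: the origin (TCP) lies on the centre line of the jaws, within the pads' length; the fingertips stand 22 mm ahead of it and the grasp point (between the pads) lies 3 mm ahead of it (bot.tip_reach is the distance from the TCP to the fingertips, in m); z points along the fingers, y is the line along which they close (so a half turn about z gives the same grasp; the last joint's range is limited). The gripper opens to 85 mm and grips with 20 to 120 N. Pads are 22 mm wide; open, the fingers measure 114 mm over their backs; the gripper's body (76 mm by 85 mm) begins 54 mm behind the grasp point. The pads swing forward as they close: fully open they stand 13 mm farther back than shut.
Start: joints at [1.314, 0.241, 0.005, 1.335, 0, 1.571], TCP at [0.127, 0.484, 0.253] pointing down, gripper open.
Joint ranges: [-2.72, 2.72], [-1.05, 1.87], [-1.09, 1.28], [-1.99, 2.15], [-1.42, 1.44], [-3.14, 3.14]. Speed limits (rad/s): [2.79, 2.79, 3.14, 3.14, 3.14, 3.14].

### API

Orientations are given as a unit quaternion [x, y, z, w].
In Python, from workcell import bot gives the robot as it stands. The module is installed in compiled form; this text tells all that it offers.
- The arm moves only by the tool apply_moves, never from a script. Its argument "commands" is a list of rows, each a list of 4 numbers: the shift along the tool's x, y, z scaled (see below), then the turn about the tool's z scaled (see below). In form: [[tx, ty, tz, roll], ...]. A call has exactly 5 rows; each row shifts and turns the commanded pose from where the row before left it, along the tool's axes as they then stand; what a row does not reach is not made up. The controller multiplies each number of a shift by 20 mm and each number of a turn by 60 degrees. A row lasts 1/12 s, in which the tool goes at most 41.7 mm and 7.16 degrees, less where a joint would pass 70% of its speed; a pose out of reach is approached as far as the arm can. A call with a number of a shift or a turn outside -1 to 1 is refused whole. A call with a gripper value outside its range is refused whole. "claw" is the closure, from 0 (fully open) to 1 (shut), set as the call begins (left out, the last holds). The fingers move at their own pace and stop on an object; the grip force is fixed at half the most. Time passes only in rows, so rows that do not move let the fingers close, or fill a call up. It gives the time, the measured TCP pose, the force, the opening and the grip force at its end, in the units of the state.
- bot.get_obs(): the state, without advancing time (a new reading comes with each control period).
- bot.camera(name): name is "side" or "top"; returns a dict with "image" (400x640x3 uint8, blue, green, red), "camera_matrix" (3x3 intrinsics, pixels), "R" (3x3) and "t" (3): a world point X has camera coordinates R X + t. Camera axes: x right, y down, z forward; pixel columns grow to the right and rows downward; lengths in m; the calibration is good to about 2 mm. A picture is of the moment at which its call begins. There is no depth.
- bot.job_done(): hands the job in; it is judged then, once.
The state is a dict: "clock": time; "joint_pos": joint angles; "joint_vel": joint speeds; "tau": joint torques, N m; "eef_pos": TCP position; "tool_rot": TCP orientation; "ft_force": force on the tool from outside, world axes, zero at the start; "ft_torque": the same for the moment, N m; "grip_width": finger opening in m; "grasp_force": force on a finger pad.
Only numpy, scipy, OpenCV 4.12 (cv2) and the standard library are available. Lean on these libraries where they do the work, as an engineer would, in place of code of your own. Each camera call takes 0.05 s, during which the arm holds its last target. There are 200 camera calls.

### The job

Check that the second-hand grey safety-breaker adaptor on the plywood test board works before it goes on sale: rock the board's white switch on by pressing its end with the red window, press the adaptor's green reset button in, then its yellow test button, and rock the switch off again by pressing its plain end. Do the reset and test only while the switch is on, press each spot lightly but fully with a fingertip, and finish clear of everything. Pull nothing out of the sockets, lift nothing, and leave the other things where they are.

Things in the scene. Friction and masses are not known exactly. Their poses are not given: they have to be found in the camera images.
- board: plywood test board screwed to the table, 240 (x) x 420 (y) x 15 mm; origin under its centre, at table height, z up. In a row along its y: switch box (82 mm square, lid 51 mm above the table, rocker top about 65 mm) at y = +130 mm, white socket blocks (90 x 84 mm, tops at 47 mm) at y = 0 and -130 mm; one holds the adaptor, the other the timer, either way round
- rocker (a joint): the switch's white rocker, a 62 x 62 x 9 mm plate on a level axle along the board's y through its centre, 60 mm above the table; 0 = off (red-window end up 0.12 rad, as at the start), 0.24 rad = on (that end down). A fingertip pressed there needs 1.5 to 3 N; it stays where it is left, and clears the box lid. Over 0.17 counts as on, under 0.07 as off
- switch_on (a point): spot on the rocker's top face to press for ON: 21 mm from the axle towards the board's -x edge (the robot's side), next to the small red window. It moves with the rocker, about 5 mm down from off to on.
- switch_off (a point): spot on the rocker's top face to press for OFF: 21 mm from the axle towards the board's +x edge, the plain end. It moves with the rocker, about 5 mm down from on to off.
- adaptor: grey plug-in safety breaker, 120 (x) x 76 (y) x 45 mm, 0.2 to 0.35 kg, plugged loosely 14 mm deep into its socket, axes parallel to the board's; origin at the centre of its underside, on the socket block, so its top is 92 mm above the table. Black outlet face, 48 mm across, on its +x half; the two round buttons side by side on its -x half, 38 mm apart
- reset_button (a joint): green reset button, 17 mm across, at x = -36, y = +19 mm on the adaptor; travel in m: 0 = out, 0.005 = fully in (5 N; 1.5 N starts it). It must go at least 3 mm in, and springs back out.
- reset_top (a point): centre of the green reset button's flat top, 9 mm above the adaptor's top when out, 4 mm when in; moves with it
- test_button (a joint): yellow test button, 17 mm across, at x = -36, y = -19 mm on the adaptor; same spring and travel: 0 = out, 0.005 = fully in; must go at least 3 mm in, and springs back out.
- test_top (a point): centre of the yellow test button's flat top, 9 mm above the adaptor's top when out, 4 mm when in; moves with it
- timer: white plug-in dial timer with a blue dial 62 mm across, 112 x 74 x 44 mm, plugged into the other socket, origin at the centre of its underside; its top is 91 mm above the table; bystander, to stay plugged in
- screwdriver: red-handled screwdriver, 190 mm long, lying on the near strip of the board; bystander
- tape: roll of blue insulating tape, 66 mm across, 19 mm high, lying flat on the table off the switch end of the board; bystander
- carton: upright orange bulb carton, 62 x 62 x 112 mm high, on the table beyond the board; bystander
- lampholder: white porcelain lampholder, 68 mm across, 50 mm high, on the table beyond the board; bystander
- mug: blue mug, 80 mm across, 92 mm high, on the table beyond the board; bystander
- fuse_box: small cardboard box of fuses, 75 x 48 x 30 mm high, on the table off the socket end of the board; bystander

How it is judged:
By the outcome, as a careful person would: the job done as asked, in the order asked, and still so for the second after the job is handed in, with the robot touching nothing.
It also fails if it takes over 58 s, if anything falls off the work surface, if the arm or the gripper's body presses on something with over 40 N, if the wrist force passes 120 N, or if a joint passes its speed limit or range.

## Working session

There is one attempt and no reset: what is moved stays moved. The work goes in short steps, Python scripts to look and compute and a tool call to move; the robot and the scene stay as the last step left them, time stands still between calls to the robot, and variables do not carry over. Pictures are saved under pics/ and viewed, at most 10 in all, crops included, and the job is handed in when it is done.

Besides the shell and the picture viewer there is one more tool, called after "Request:" as a command line: name --pt "numbers of a row" for each row, then --argument value for the rest. apply_moves: Moves the arm, as the interface text tells. Shifts and turns lie within -1 to 1; 1 stands for 20 mm of shift or 60 degrees of turn. Its arguments: {"type":"object","properties":{"commands":{"type":"array","items":{"type":"array","items":{"type":"number","minimum":-1,"maximum":1}}},"claw":{"type":"number"}},"required":["commands"]}

```bash
mkdir -p pics
python3 - <<'E'
from workcell import bot
import cv2,numpy as np
o=bot.get_obs();print({k:np.round(v,3).tolist() for k,v in o.items()},bot.tip_reach)
for n in("side","top"):
    c=bot.camera(n);cv2.imwrite(f"pics/{n}0.png",c["image"]);np.savez(f"{n}.npz",K=c["camera_matrix"],R=c["R"],t=c["t"]);print(n,c["camera_matrix"],c["R"],c["t"])
E
```

```text
{'clock': 0.0, 'joint_pos': [1.314, 0.241, 0.004, 1.335, -0.0, 1.571], 'joint_vel': [-0.001, -0.001, -0.001, -0.001, 0.001, -0.001], 'tau': [0.0, -37.232, 25.241, 0.017, 0.0, 0.0], 'eef_pos': [0.127, 0.483, 0.252], 'tool_rot': [0.128, 0.992, -0.001, -0.0], 'ft_force': [0.174, -0.285, 0.498], 'ft_torque': [-0.05, 0.054, 0.032], 'grasp_force': 0.0, 'grip_width': 0.085} 0.022
side [[408.17223789   0.         318.78546659]
 [  0.         408.17223789 193.18458261]
 [  0.           0.           1.        ]] [[ 0.69526968 -0.71850654 -0.01866635]
 [-0.50191978 -0.46677057 -0.72814955]
 [ 0.51446731  0.51562931 -0.68516407]] [-0.40155537  0.39218241  0.60873842]
top [[393.64836168   0.         321.22537174]
 [  0.         393.64836168 208.49936594]
 [  0.           0.           1.        ]] [[-0.01522328 -0.99986989  0.00533411]
 [-0.97766266  0.0137663  -0.20972892]
 [ 0.2096282  -0.00840772 -0.97774502]] [0.03644005 0.64283751 0.9033841 ]
```

View pics/side0.png

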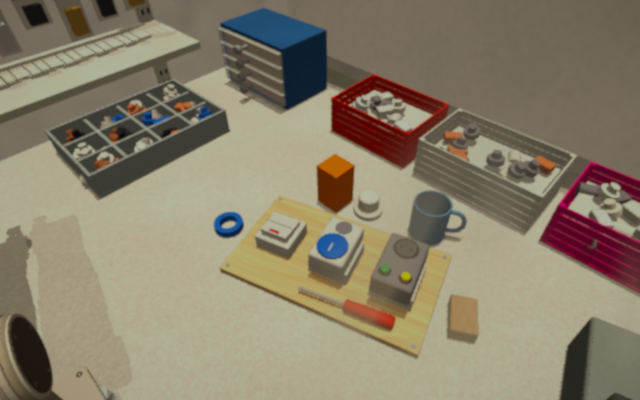

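View pics/top0.png

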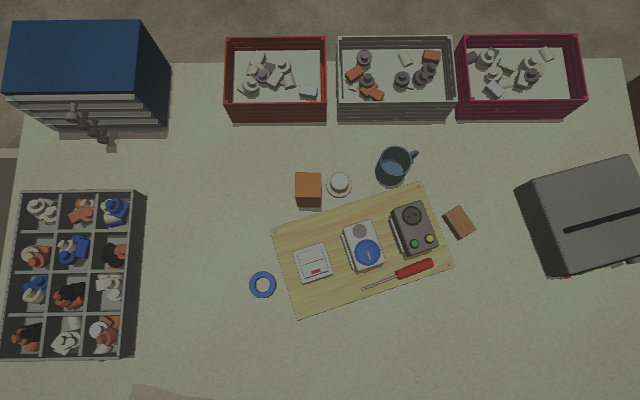

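The adaptor is at the far socket end, with green at about (414,243) and yellow at (430,238) in top and (385,269) and (406,277) in side. The timer is in the middle. The switch is at about (313,263) in top, with its red window at (316,271) in top and (275,232) in side.

```bash
cat > h.py <<'E'
import cv2,numpy as np
C={n:np.load(n+".npz") for n in("side","top")}
def P(n): c=C[n];return c["K"]@np.c_[c["R"],c["t"]]
def tri(a,b):
    X=cv2.triangulatePoints(P("side"),P("top"),np.array(a,float).reshape(2,1),np.array(b,float).reshape(2,1))[:,0];return X[:3]/X[3]
def proj(n,X):
    q=np.atleast_2d(X)@P(n)[:,:3].T+P(n)[:,3];return q[:,:2]/q[:,2:]
def onz(n,uv,z):
    M=P(n);H=np.c_[M[:,:2],M[:,2]*z+M[:,3]];q=np.linalg.solve(H,[*uv,1]);return np.r_[q[:2]/q[2],z]
def blob(img,x0,x1,y0,y1,h0,h1,s0=110,v0=60):
    h=cv2.cvtColor(img,cv2.COLOR_BGR2HSV)[y0:y1,x0:x1]
    m=cv2.inRange(h,(h0,s0,v0),(h1,255,255));n,l,s,c=cv2.connectedComponentsWithStats(m)
    i=1+s[1:,4].argmax();return c[i]+[x0,y0],int(s[i,4])
E
python3 - <<'E'
from h import *
S,T=cv2.imread("pics/side0.png"),cv2.imread("pics/top0.png")
R={}
for k,s,t,h in[("green",(375,395,258,282),(404,422,234,252),(40,85)),("yellow",(397,415,268,286),(422,440,230,246),(20,36)),("win",(264,286,224,240),(306,326,264,278),(0,12)),("dial",(312,352,230,262),(350,385,236,268),(95,125))]:
    a=blob(S,*s,*h,v0=50);b=blob(T,*t,*h,v0=50);X=tri(a[0],b[0]);R[k]=X
    print(k,a,b,X.round(4),"reproj",(proj("side",X)-a[0]).round(1),(proj("top",X)-b[0]).round(1))
d=R["green"]-R["yellow"];print(np.linalg.norm(d[:2]),np.degrees(np.arctan2(-d[0],d[1])))
# board corners (z=15mm) from the top/side by plywood colour
for n,I,roi in(("side",S,(210,460,190,355)),("top",T,(262,462,175,325))):
    x0,x1,y0,y1=roi;h=cv2.cvtColor(I,cv2.COLOR_BGR2HSV)[y0:y1,x0:x1]
    print(n,"ply hsv",cv2.cvtColor(I,cv2.COLOR_BGR2HSV)[(285,300) if n=="top" else (275,270)])
for n,I,(x0,x1,y0,y1) in(("side",S,(210,460,190,355)),("top",T,(262,462,175,325))):
    cv2.imwrite(f"pics/{n}c.png",cv2.resize(I[y0:y1,x0:x1],None,fx=3,fy=3,interpolation=cv2.INTER_CUBIC))
E
```

```text
green (array([384.65909091, 268.02272727]), 44) (array([414.5, 240.5]), 4) [ 0.5557 -0.1905  0.0941] reproj [[ 1.  -0.3]] [[-0.5  0.7]]
yellow (array([405.11, 276.79]), 100) (array([429.33333333, 238.        ]), 42) [ 0.5628 -0.2273  0.0949] reproj [[-0.1  0. ]] [[ 0.  -0.1]]
win (array([274.20833333, 230.70833333]), 24) (array([315.15384615, 270.92307692]), 26) [0.4918 0.0435 0.0656] reproj [[-0.2  0.1]] [[ 0.1 -0.2]]
dial (array([331.96802842, 245.49023091]), 563) (array([366.83541667, 251.82708333]), 480) [ 0.5335 -0.0797  0.0837] reproj [[-0.1  0. ]] [[ 0.1 -0.1]]
0.03744389769618966 10.876992335374487
side ply hsv [ 23 117 181]
top ply hsv [ 23  84 133]
```

View pics/topc.png

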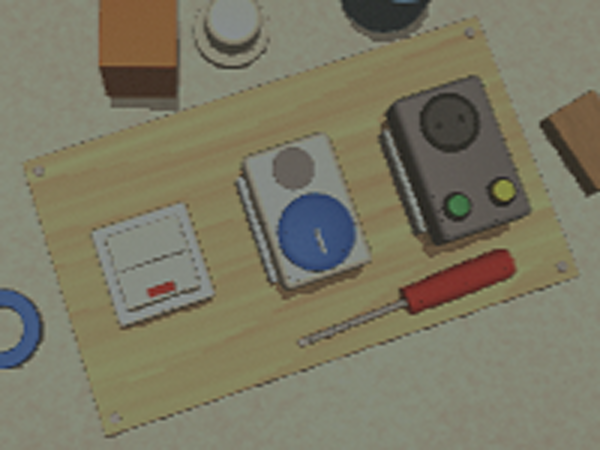

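View pics/sidec.png

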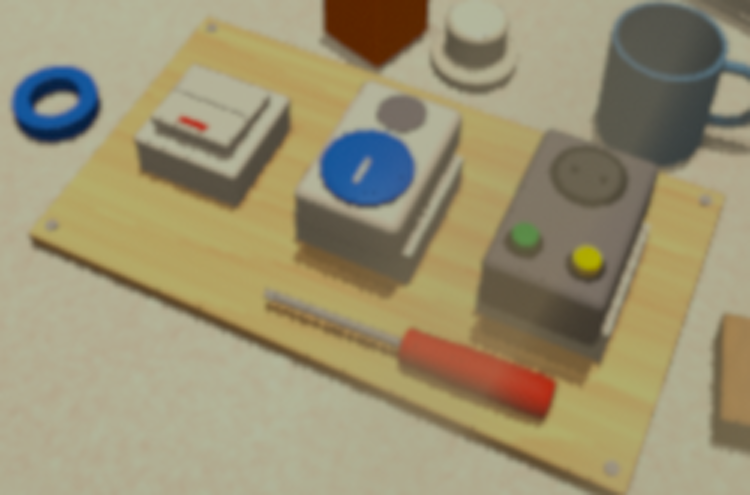

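Both crops show the board corners clearly. In the full image, top has (270,228), (423,180), (455,267), (299,321), and side has (278,196), (451,257), (418,355), (221,269).

Run:
```python
from h import *
from scipy.optimize import least_squares
# corners order: (+x,+y),(+x,-y),(-x,-y),(-x,+y)
cb=np.array([[.12,.21,.015],[.12,-.21,.015],[-.12,-.21,.015],[-.12,.21,.015]])
T=np.array([[25,160],[482,15],[578,275],[110,437]])/3+[262,175]
Sd=np.array([[206,18],[723,200],[627,497],[33,236]])/3+[210,190]
bt=np.array([[-.036,-.111,.101],[-.036,-.149,.101]])
bT=np.array([[458,205],[504,191]])/3+[262,175]; bS=np.array([[525,235],[588,259]])/3+[210,190]
def W(p,L): c,s=np.cos(p[2]),np.sin(p[2]);return L@np.array([[c,-s,0],[s,c,0],[0,0,1]]).T+[p[0],p[1],0]
def f(p,names="st"):
    r=[]
    if "t" in names:r+=[proj("top",W(p,cb))-T]
    if "s" in names:r+=[proj("side",W(p,cb))-Sd]
    return np.concatenate(r).ravel()
for nm in("t","s","st"):
    q=least_squares(f,[.55,-.08,.3],kwargs=dict(names=nm));p=q.x
    print(nm,p.round(4),np.degrees(p[2]).round(2),"rms px",np.sqrt(np.mean(q.fun**2)).round(2))
    print(" btn",W(p,bt).round(4).tolist(),"px err",(proj("top",W(p,bt))-bT).round(1).tolist(),(proj("side",W(p,bt))-bS).round(1).tolist())
for i in(0,1): print("btn tri",tri(bS[i],bT[i]).round(4))
sp=np.array([[-.021,.130,.0669],[.021,.130,.0619]])
print("switch on/off",W(p,sp).round(4).tolist(), "px crop top",((proj("top",W(p,sp))-[262,175])*3).round(0).tolist(),"side",((proj("side",W(p,sp))-[210,190])*3).round(0).tolist())
wi=tri([274.2,230.7],[315.15,270.9]);c,s=np.cos(p[2]),np.sin(p[2]);d=wi-[p[0],p[1],0];print("win in board",(c*d[0]+s*d[1]).round(4),(-s*d[0]+c*d[1]).round(4),wi[2])
np.save("p.npy",p)
```

```text
t [ 0.5515 -0.0769  0.3008] 17.24 rms px 0.71
 btn [[0.55, -0.1936, 0.101], [0.5612, -0.2299, 0.101]] px err [[1.4, -0.1], [1.2, -0.4]] [[0.4, -0.1], [0.2, -0.2]]
s [ 0.5506 -0.0778  0.3044] 17.44 rms px 1.2
 btn [[0.5495, -0.1945, 0.101], [0.5609, -0.2307, 0.101]] px err [[1.9, 0.1], [1.6, -0.3]] [[0.7, 0.4], [0.5, 0.2]]
st [ 0.551  -0.0774  0.3026] 17.34 rms px 1.01
 btn [[0.5497, -0.1941, 0.101], [0.5611, -0.2303, 0.101]] px err [[1.7, -0.0], [1.4, -0.4]] [[0.6, 0.2], [0.3, 0.0]]
btn tri [ 0.5508 -0.1915  0.0978]
btn tri [ 0.5615 -0.2285  0.0983]
switch on/off [[0.4922, 0.0405, 0.0669], [0.5323, 0.053, 0.0619]] px crop top [[164.0, 286.0], [148.0, 237.0]] side [[195.0, 123.0], [227.0, 87.0]]
win in board -0.0205 0.1331 0.0656102786295127
```

```bash
cat > d.py <<'E'
import sys,numpy as np
from workcell import bot
from scipy.spatial.transform import Rotation as Ro
Q={"on":(.492,.042),"off":(.532,.0545),"reset":(.5505,-.1925),"test":(.561,-.229)}
o=bot.get_obs();R=Ro.from_quat(o["tool_rot"]).as_matrix()
print("t",round(o["clock"],2),"tip z",round(o["eef_pos"][2]-.022,4),"pos",o["eef_pos"].round(4),"tool y deg",np.degrees(np.arctan2(R[1,1],R[0,1])).round(2),"j",np.round(o["joint_pos"],2),"w",o["grip_width"],"F",np.round(o["ft_force"],2))
for k in sys.argv[1:]:
    d=np.r_[Q[k],o["eef_pos"][2]]-o["eef_pos"];print(k,"tool units",(R.T@d/.02).round(3))
E
echo ok
```

```text
ok
```

Request:
apply_moves --pt "0 0 0 -0.107" --pt "0 0 0 -0.107" --pt "0 0 0 -0.107" --pt "0 0 0 -0.107" --pt "0 0 0 -0.107" --claw 1

```text
clock: 0.52
eef_pos: [0.1269, 0.4833, 0.2528]
tool_rot: [-0.154, 0.988, -0.001, -0.0]
ft_force: [0.1, -1.0, -0.0]
grip_width: 0.0255
grasp_force: 0.0
```

```bash
python3 d.py on
```

```text
t 0.52 tip z 0.2308 pos [0.1269 0.4833 0.2528] tool y deg 107.7 j [ 1.31  0.24  0.    1.34 -0.    1.01] w 0.02552903237207674 F [ 0.06 -1.02 -0.02]
on tool units [-1.0681e+01 -2.6569e+01  2.2000e-02]
```

Request:
apply_moves --pt "-0.38 -0.95 0 0" --pt "-0.38 -0.95 0 0" --pt "-0.38 -0.95 0 0" --pt "-0.38 -0.95 0 0" --pt "-0.38 -0.95 0 0"

```text
clock: 0.93
eef_pos: [0.1919, 0.4032, 0.2528]
tool_rot: [-0.151, 0.988, -0.0, -0.0]
ft_force: [0.2, -0.9, -0.6]
grip_width: -0.0002
grasp_force: 0.0
```

Request:
apply_moves --pt "-0.38 -0.95 0 0" --pt "-0.38 -0.95 0 0" --pt "-0.38 -0.95 0 0" --pt "-0.38 -0.95 0 0" --pt "-0.38 -0.95 0 0"

```text
clock: 1.35
eef_pos: [0.2566, 0.3239, 0.2529]
tool_rot: [-0.151, 0.989, -0.0, -0.0]
ft_force: [-0.0, -0.1, 0.4]
grip_width: -0.0003
grasp_force: 0.0
```

Request:
apply_moves --pt "-0.38 -0.95 0 0" --pt "-0.38 -0.95 0 0" --pt "-0.38 -0.95 0 0" --pt "-0.38 -0.95 0 0" --pt "-0.38 -0.95 0 0"

```text
clock: 1.77
eef_pos: [0.3212, 0.2446, 0.2529]
tool_rot: [-0.151, 0.989, -0.0, -0.0]
ft_force: [0.2, 0.9, 0.3]
grip_width: 0.0001
grasp_force: 0.0
```

Request:
apply_moves --pt "-0.38 -0.95 0 0" --pt "-0.38 -0.95 0 0" --pt "-0.38 -0.95 0 0" --pt "-0.38 -0.95 0 0" --pt "-0.38 -0.95 0 0"

```text
clock: 2.18
eef_pos: [0.3858, 0.1654, 0.253]
tool_rot: [-0.151, 0.989, -0.0, -0.0]
ft_force: [0.2, -0.4, -0.3]
grip_width: -0.0004
grasp_force: 0.0
```

Request:
apply_moves --pt "-0.38 -0.95 0 0" --pt "-0.38 -0.95 0 0" --pt "-0.38 -0.95 0 0" --pt "-0.38 -0.95 0 0" --pt "-0.38 -0.95 0 0"

```text
clock: 2.6
eef_pos: [0.4504, 0.0861, 0.2529]
tool_rot: [-0.151, 0.989, 0.0, -0.001]
ft_force: [0.3, -0.5, -0.3]
grip_width: -0.0001
grasp_force: 0.0
```

```bash
python3 d.py on off
```

```text
t 2.6 tip z 0.2309 pos [0.4504 0.0861 0.2529] tool y deg 107.38 j [ 0.19  0.16 -0.1   1.31  0.   -0.11] w -0.00011748120291773189 F [ 0.31 -0.49 -0.34]
on tool units [-1.324e+00 -2.727e+00 -2.000e-03]
off tool units [-3.419 -2.728 -0.004]
```

Request:
apply_moves --pt "-0.44 -0.91 0 0" --pt "-0.44 -0.91 0 0" --pt "-0.44 -0.91 0 0" --pt "0 0 0.9 0" --pt "0 0 0.9 0"

```text
clock: 3.02
eef_pos: [0.4932, 0.0419, 0.2172]
tool_rot: [-0.15, 0.989, -0.0, 0.001]
ft_force: [-0.3, 0.3, -0.8]
grip_width: -0.0
grasp_force: 0.0
```

Request:
apply_moves --pt "0 0 1 0" --pt "0 0 1 0" --pt "0 0 1 0" --pt "0 0 1 0" --pt "0 0 1 0"

```text
clock: 3.43
eef_pos: [0.4913, 0.0428, 0.116]
tool_rot: [-0.151, 0.989, 0.0, -0.0]
ft_force: [-0.7, 0.1, 0.5]
grip_width: 0.0002
grasp_force: 0.0
```

```bash
python3 d.py on
python3 - <<'E'
from h import *
from workcell import bot
a=[]
for n,(x0,x1,y0,y1) in(("side",(200,380,140,280)),("top",(260,440,170,310))):
    I=bot.camera(n)["image"];a.append(cv2.resize(I[y0:y1,x0:x1],(400,311),interpolation=cv2.INTER_CUBIC))
cv2.imwrite("pics/a1.png",np.hstack(a))
E
```

```text
t 3.43 tip z 0.094 pos [0.4913 0.0428 0.116 ] tool y deg 107.39 j [ 0.09  0.33 -0.25  0.99 -0.   -0.22] w 0.00016132992068975053 F [-0.72  0.13  0.53]
on tool units [-0.022 -0.049 -0.   ]
```

View pics/a1.png

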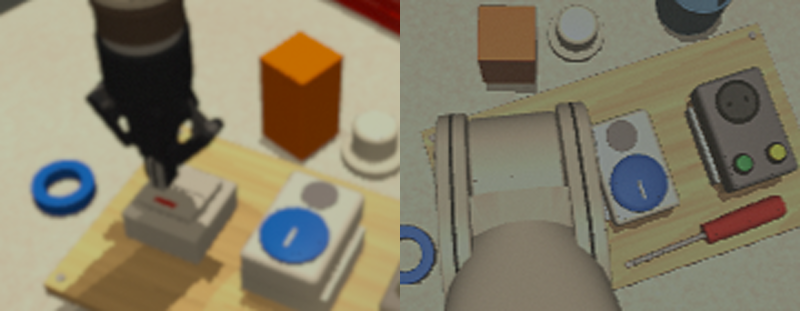

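The closed fingertips stand just over the red-window end of the rocker (left half, about (165,180)), and the way down is clear.

Request:
apply_moves --pt "0 0 0.4 0" --pt "0 0 0.3 0" --pt "0 0 0.2 0" --pt "0 0 0.1 0" --pt "0 0 0.1 0"

```text
clock: 3.95
eef_pos: [0.4922, 0.0429, 0.0956]
tool_rot: [-0.151, 0.989, -0.0, 0.0]
ft_force: [0.3, -0.3, 0.0]
grip_width: 0.0003
grasp_force: 0.0
```

Request:
apply_moves --pt "0 0 0.05 0" --pt "0 0 0.05 0" --pt "0 0 0.05 0" --pt "0 0 0.05 0" --pt "0 0 0 0"

```text
clock: 4.37
eef_pos: [0.4917, 0.0429, 0.0913]
tool_rot: [-0.151, 0.989, 0.0, -0.0]
ft_force: [-0.7, -0.3, -0.8]
grip_width: -0.0001
grasp_force: 0.0
```

Request:
apply_moves --pt "0 0 0.05 0" --pt "0 0 0.05 0" --pt "0 0 0.05 0" --pt "0 0 0 0" --pt "0 0 0 0"

```text
clock: 4.78
eef_pos: [0.4918, 0.0429, 0.0882]
tool_rot: [-0.151, 0.989, 0.0, -0.0]
ft_force: [-0.4, 0.8, -0.1]
grip_width: -0.0001
grasp_force: 0.0
```

Request:
apply_moves --pt "0 0 0.05 0" --pt "0 0 0.05 0" --pt "0 0 0 0" --pt "0 0 0 0" --pt "0 0 0 0"

```text
clock: 5.2
eef_pos: [0.4919, 0.0429, 0.0862]
tool_rot: [-0.151, 0.989, 0.0, 0.0]
ft_force: [-0.0, 0.3, -0.4]
grip_width: -0.0005
grasp_force: 0.0
```

Request:
apply_moves --pt "0 0 0.05 0" --pt "0 0 0.05 0" --pt "0 0 0 0" --pt "0 0 0 0" --pt "0 0 0 0"

```text
clock: 5.62
eef_pos: [0.4917, 0.0428, 0.0846]
tool_rot: [-0.151, 0.989, -0.0, 0.0]
ft_force: [-2.3, -0.4, 5.4]
grip_width: 0.0001
grasp_force: 2.6
```

Request:
apply_moves --pt "0 0 0.05 0" --pt "0 0 0 0" --pt "0 0 0 0" --pt "0 0 0 0" --pt "0 0 0 0"

```text
clock: 6.03
eef_pos: [0.4918, 0.0429, 0.0844]
tool_rot: [-0.151, 0.989, -0.0, 0.0]
ft_force: [-4.1, -0.9, 11.7]
grip_width: 0.0001
grasp_force: 5.8
```

```bash
python3 d.py on
python3 - <<'E'
from h import *
from workcell import bot
I=bot.camera("side")["image"];cv2.imwrite("pics/a2.png",cv2.resize(I[170:270,215:345],None,fx=6,fy=6,interpolation=cv2.INTER_CUBIC))
E
```

```text
t 6.03 tip z 0.0624 pos [0.4918 0.0429 0.0844] tool y deg 107.39 j [ 0.09  0.37 -0.29  0.91 -0.   -0.22] w 0.00013161715737066413 F [-4.12 -0.88 11.7 ]
on tool units [ 0.001 -0.044  0.   ]
```

View pics/a2.png

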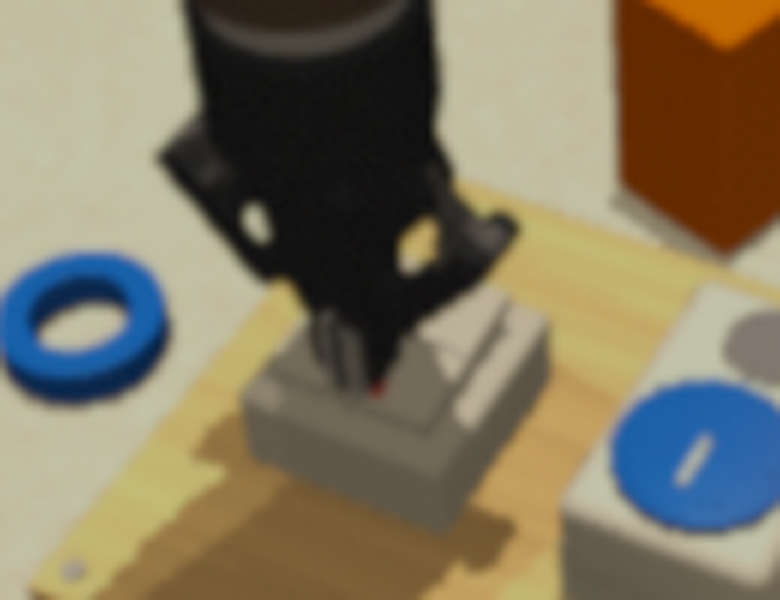

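The near end of the rocker is down and the force is rising against its stop at tip z 62.4 mm, so it looks on. I'll retract and check.

Request:
apply_moves --pt "0 0 -0.2 0" --pt "0 0 -0.8 0" --pt "0 0 -1 0" --pt "0 0 -1 0" --pt "0 0 -0.5 0"

```text
clock: 6.5
eef_pos: [0.4931, 0.043, 0.1553]
tool_rot: [-0.151, 0.989, -0.0, 0.002]
ft_force: [0.6, -0.5, -0.1]
grip_width: -0.0002
grasp_force: 0.0
```

```bash
python3 d.py reset
```

```text
t 6.5 tip z 0.1333 pos [0.4931 0.043  0.1553] tool y deg 107.39 j [ 0.09  0.29 -0.19  1.08  0.   -0.22] w -0.00017889469499911444 F [ 0.64 -0.53 -0.1 ]
reset tool units [ 7.7900e-01 -1.2096e+01  5.0000e-03]
```

Request:
apply_moves --pt "0.05 -0.8 0 0" --pt "0.05 -0.8 0 0" --pt "0.05 -0.8 0 0" --pt "0.05 -0.8 0 0" --pt "0.05 -0.8 0 0"

```text
clock: 6.92
eef_pos: [0.511, -0.0356, 0.1527]
tool_rot: [-0.151, 0.988, 0.0, -0.0]
ft_force: [-0.7, -0.3, 0.7]
grip_width: 0.0001
grasp_force: 0.0
```

Request:
apply_moves --pt "0.05 -0.8 0 0" --pt "0.05 -0.8 0 0" --pt "0.05 -0.8 0 0" --pt "0.05 -0.8 0 0" --pt "0.05 -0.8 0 0"

```text
clock: 7.33
eef_pos: [0.5301, -0.1136, 0.1526]
tool_rot: [-0.151, 0.989, 0.0, -0.0]
ft_force: [-0.2, 0.3, -0.7]
grip_width: -0.0
grasp_force: 0.0
```

Request:
apply_moves --pt "0.05 -0.8 0 0" --pt "0.05 -0.8 0 0" --pt "0.05 -0.8 0 0" --pt "0.05 -0.8 0 0" --pt "0.05 -0.8 0 0"

```text
clock: 7.75
eef_pos: [0.5494, -0.1918, 0.1529]
tool_rot: [-0.151, 0.989, 0.0, -0.0]
ft_force: [0.6, 0.1, 0.5]
grip_width: -0.0003
grasp_force: 0.0
```

```bash
python3 d.py reset;python3 - <<'E'
from h import *
from workcell import bot
I=bot.camera("side")["image"];J=cv2.imread("pics/side0.png")
r=lambda A,x0,x1,y0,y1:cv2.resize(A[y0:y1,x0:x1],(400,300),interpolation=cv2.INTER_CUBIC)
top=np.hstack([r(J,240,320,200,260),r(I,240,320,200,260)])
bot_=np.hstack([r(I,340,460,205,295),r(bot.camera("top")["image"],280,440,170,290)])
cv2.imwrite("pics/a3.png",np.vstack([top,bot_]))
E
```

```text
t 7.75 tip z 0.1309 pos [ 0.5494 -0.1918  0.1529] tool y deg 107.39 j [-0.34  0.46  0.06  1.17  0.   -0.64] w -0.00031269351111320613 F [0.58 0.05 0.46]
reset tool units [-0.043 -0.051 -0.   ]
```

View pics/a3.png

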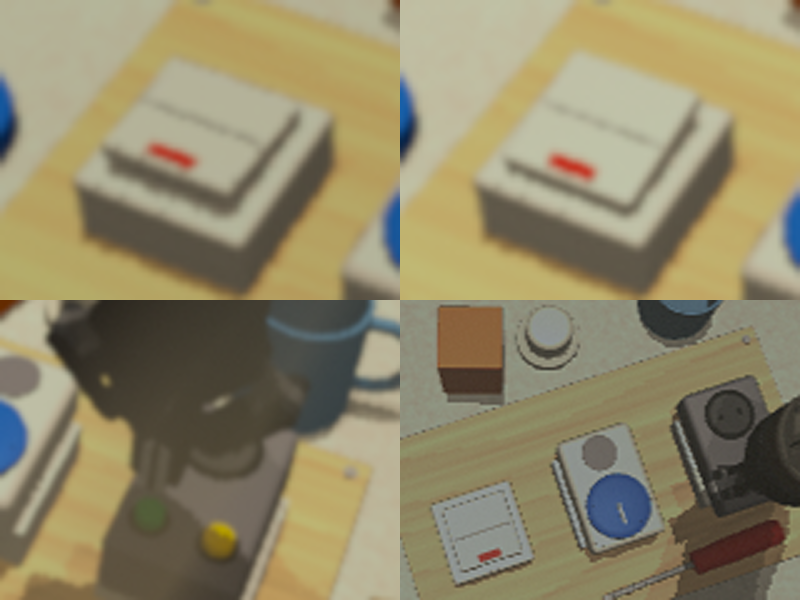

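The rocker is now on (top right: window end down, far end up). The fingertips hang above the green button (bottom left, about (160,470)).

Request:
apply_moves --pt "-0.04 -0.05 0.4 0" --pt "0 0 0.4 0" --pt "0 0 0.3 0" --pt "0 0 0.1 0" --pt "0 0 0.05 0"

```text
clock: 8.27
eef_pos: [0.5495, -0.1904, 0.1271]
tool_rot: [-0.152, 0.988, 0.001, -0.001]
ft_force: [-0.4, -0.2, 0.5]
grip_width: -0.0002
grasp_force: 0.0
```

Request:
apply_moves --pt "0 0 0.05 0" --pt "0 0 0.05 0" --pt "0 0 0.05 0" --pt "0 0 0.05 0" --pt "0 0 0 0"

```text
clock: 8.68
eef_pos: [0.5502, -0.1913, 0.1243]
tool_rot: [-0.151, 0.989, -0.0, 0.0]
ft_force: [-0.3, -0.5, -0.5]
grip_width: -0.0002
grasp_force: 0.0
```

```bash
python3 d.py reset
```

```text
t 8.68 tip z 0.1023 pos [ 0.5502 -0.1913  0.1243] tool y deg 107.39 j [-0.33  0.48  0.02  1.1   0.   -0.64] w -0.0001964012176855875 F [-0.28 -0.5  -0.54]
reset tool units [ 0.005 -0.059  0.   ]
```

Request:
apply_moves --pt "0 -0.04 0.05 0" --pt "0 0 0.05 0" --pt "0 0 0.05 0" --pt "0 0 0 0" --pt "0 0 0 0"

```text
clock: 9.1
eef_pos: [0.5507, -0.1924, 0.1217]
tool_rot: [-0.151, 0.989, -0.0, 0.0]
ft_force: [-0.3, -0.5, 2.5]
grip_width: -0.0002
grasp_force: 1.2
```

Request:
apply_moves --pt "0 0 0.05 0" --pt "0 0 0.05 0" --pt "0 0 0 0" --pt "0 0 0 0" --pt "0 0 0 0"

```text
clock: 9.52
eef_pos: [0.5507, -0.1923, 0.1196]
tool_rot: [-0.151, 0.989, -0.0, 0.0]
ft_force: [0.3, -1.3, 4.8]
grip_width: 0.0002
grasp_force: 1.9
```

Request:
apply_moves --pt "0 0 0.05 0" --pt "0 0 0.03 0" --pt "0 0 0 0" --pt "0 0 0 0" --pt "0 0 0 0"

```text
clock: 9.93
eef_pos: [0.5506, -0.1923, 0.1181]
tool_rot: [-0.151, 0.989, -0.0, 0.0]
ft_force: [-0.8, -1.0, 5.6]
grip_width: -0.0001
grasp_force: 2.8
```

Request:
apply_moves --pt "0 0 0.04 0" --pt "0 0 0 0" --pt "0 0 0 0" --pt "0 0 0 0" --pt "0 0 0 0"

```text
clock: 10.35
eef_pos: [0.5507, -0.1923, 0.118]
tool_rot: [-0.151, 0.989, -0.0, 0.001]
ft_force: [-1.7, -0.7, 9.2]
grip_width: -0.0003
grasp_force: 4.6
```

The button has reached its stop (force rises from 5.6 to 9.2 N at tip z 96). Next is the test button, 38 mm along tool -y.

Request:
apply_moves --pt "0 0 -0.2 0" --pt "0 0 -0.5 0" --pt "0 0 -0.5 0" --pt "0 -0.6 0 0" --pt "0 -0.6 0 0"

```text
clock: 10.77
eef_pos: [0.5583, -0.2155, 0.1417]
tool_rot: [-0.152, 0.988, -0.0, 0.001]
ft_force: [1.5, -0.8, 0.2]
grip_width: 0.0004
grasp_force: 0.0
```

Request:
apply_moves --pt "0 -0.4 0 0" --pt "0 -0.3 0 0" --pt "0 0 0.3 0" --pt "0 0 0.3 0" --pt "0 0 0 0"

```text
clock: 11.18
eef_pos: [0.5604, -0.2279, 0.1264]
tool_rot: [-0.151, 0.989, 0.001, -0.002]
ft_force: [0.3, 1.2, -0.7]
grip_width: 0.0001
grasp_force: 0.0
```

```bash
python3 d.py test;python3 - <<'E'
from h import *
from workcell import bot
I=bot.camera("side")["image"];r=lambda A,x0,x1,y0,y1:cv2.resize(A[y0:y1,x0:x1],(400,300),interpolation=cv2.INTER_CUBIC)
cv2.imwrite("pics/a4.png",np.hstack([r(I,345,445,215,290),r(I,240,320,200,260)]))
E
```

```text
t 11.18 tip z 0.1044 pos [ 0.5604 -0.2279  0.1264] tool y deg 107.37 j [-0.39  0.53  0.09  1.14  0.   -0.69] w 5.041081270734492e-05 F [ 0.32  1.17 -0.66]
test tool units [-0.014 -0.062 -0.   ]
```

View pics/a4.png

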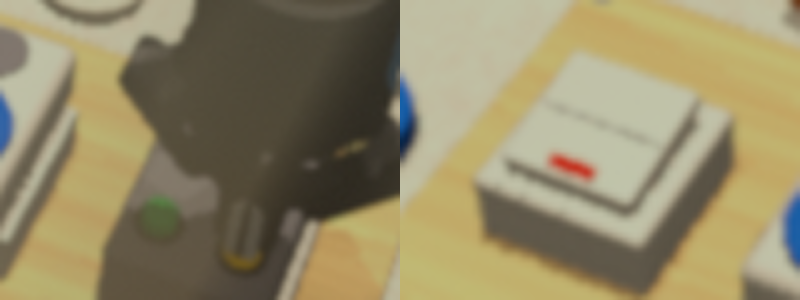

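The fingertip is right over the yellow button (about (240,255)), green is out again and the switch is still on.

Request:
apply_moves --pt "0 -0.05 0.05 0" --pt "0 0 0.05 0" --pt "0 0 0.05 0" --pt "0 0 0.05 0" --pt "0 0 0 0"

```text
clock: 11.65
eef_pos: [0.5621, -0.2292, 0.1249]
tool_rot: [-0.151, 0.988, -0.0, 0.0]
ft_force: [0.8, 0.8, 0.8]
grip_width: 0.0001
grasp_force: 0.0
```

Request:
apply_moves --pt "0 0 0.05 0" --pt "0 0 0.05 0" --pt "0 0 0 0" --pt "0 0 0 0" --pt "0 0 0 0"

```text
clock: 12.07
eef_pos: [0.5622, -0.2294, 0.1231]
tool_rot: [-0.151, 0.989, -0.0, 0.0]
ft_force: [-0.3, 0.4, 2.3]
grip_width: -0.0001
grasp_force: 0.6
```

Request:
apply_moves --pt "0 0 0.05 0" --pt "0 0 0.05 0" --pt "0 0 0.05 0" --pt "0 0 0.05 0" --pt "0 0 0 0"

```text
clock: 12.48
eef_pos: [0.5623, -0.2294, 0.1191]
tool_rot: [-0.151, 0.989, -0.0, 0.0]
ft_force: [-0.3, 0.4, 4.6]
grip_width: 0.0003
grasp_force: 2.1
```

Request:
apply_moves --pt "0 0 0.05 0" --pt "0 0 0.02 0" --pt "0 0 0 0" --pt "0 0 0 0" --pt "0 0 0 0"

```text
clock: 12.9
eef_pos: [0.5623, -0.2294, 0.1181]
tool_rot: [-0.151, 0.989, -0.0, 0.0]
ft_force: [-1.2, 1.0, 6.2]
grip_width: -0.0001
grasp_force: 3.0
```

Request:
apply_moves --pt "0 0 0.03 0" --pt "0 0 0 0" --pt "0 0 0 0" --pt "0 0 0 0" --pt "0 0 0 0"

```text
clock: 13.32
eef_pos: [0.5623, -0.2294, 0.118]
tool_rot: [-0.151, 0.989, -0.0, 0.0]
ft_force: [-2.2, 0.4, 9.2]
grip_width: 0.0001
grasp_force: 4.3
```

Request:
apply_moves --pt "0 0 -0.2 0" --pt "0 0 -0.5 0" --pt "0 0 -0.6 0" --pt "0 0 -0.5 0" --pt "0 0 0 0"

```text
clock: 13.73
eef_pos: [0.5633, -0.2299, 0.1553]
tool_rot: [-0.151, 0.989, -0.001, 0.002]
ft_force: [-0.6, -0.1, 0.1]
grip_width: -0.0001
grasp_force: 0.0
```

```bash
python3 d.py off
```

```text
t 13.73 tip z 0.1333 pos [ 0.5633 -0.2299  0.1553] tool y deg 107.38 j [-0.39  0.51  0.14  1.2  -0.   -0.69] w -0.00012993815106881562 F [-0.59 -0.07  0.14]
off tool units [-2.754 14.04  -0.028]
```

Request:
apply_moves --pt "-0.18 0.94 0 0" --pt "-0.18 0.94 0 0" --pt "-0.18 0.94 0 0" --pt "-0.18 0.94 0 0" --pt "-0.18 0.94 0 0"

```text
clock: 14.15
eef_pos: [0.5507, -0.1335, 0.1523]
tool_rot: [-0.151, 0.989, 0.0, -0.0]
ft_force: [0.2, -0.4, 0.1]
grip_width: -0.0003
grasp_force: 0.0
```

Request:
apply_moves --pt "-0.18 0.94 0 0" --pt "-0.18 0.94 0 0" --pt "-0.18 0.94 0 0" --pt "-0.18 0.94 0 0" --pt "-0.18 0.94 0 0"

```text
clock: 14.57
eef_pos: [0.5398, -0.0383, 0.1524]
tool_rot: [-0.151, 0.989, 0.0, -0.0]
ft_force: [-0.3, -0.5, 0.2]
grip_width: 0.0003
grasp_force: 0.0
```

Request:
apply_moves --pt "-0.18 0.94 0 0" --pt "-0.18 0.94 0 0" --pt "-0.18 0.94 0 0" --pt "-0.18 0.94 0 0" --pt "-0.05 0 0 0"

```text
clock: 14.98
eef_pos: [0.5317, 0.0399, 0.1524]
tool_rot: [-0.153, 0.988, 0.001, -0.001]
ft_force: [0.1, -0.6, -1.0]
grip_width: 0.0002
grasp_force: 0.0
```

```bash
python3 d.py off
```

```text
t 14.98 tip z 0.1304 pos [0.5317 0.0399 0.1524] tool y deg 107.6 j [ 0.07  0.37 -0.09  1.12  0.   -0.23] w 0.00018316738868277938 F [ 0.1  -0.62 -0.97]
off tool units [-0.237  0.689  0.001]
```

Request:
apply_moves --pt "-0.2 0.7 0 0" --pt "0 0 0.4 0" --pt "0 0 0.4 0" --pt "0 0 0.4 0" --pt "0 0 0.4 0"

```text
clock: 15.4
eef_pos: [0.5317, 0.0508, 0.1195]
tool_rot: [-0.151, 0.989, -0.0, -0.001]
ft_force: [0.6, -0.6, -0.3]
grip_width: -0.0
grasp_force: 0.0
```

Request:
apply_moves --pt "0 0 0.4 0" --pt "0 0 0.3 0" --pt "0 0 0.2 0" --pt "0 0 0.1 0" --pt "0 0 0 0"

```text
clock: 15.82
eef_pos: [0.5319, 0.0516, 0.1004]
tool_rot: [-0.151, 0.989, 0.0, -0.0]
ft_force: [-0.1, -0.5, 0.2]
grip_width: -0.0
grasp_force: 0.0
```

```bash
python3 d.py off;python3 - <<'E'
from h import *
from workcell import bot
I=bot.camera("side")["image"];cv2.imwrite("pics/a5.png",cv2.resize(I[150:270,215:375],None,fx=4,fy=4,interpolation=cv2.INTER_CUBIC))
E
```

```text
t 15.82 tip z 0.0784 pos [0.5319 0.0516 0.1004] tool y deg 107.37 j [ 0.1   0.42 -0.16  0.99 -0.   -0.21] w -2.1001495732228085e-05 F [-0.14 -0.48  0.18]
off tool units [-0.049  0.139 -0.   ]
```

View pics/a5.png

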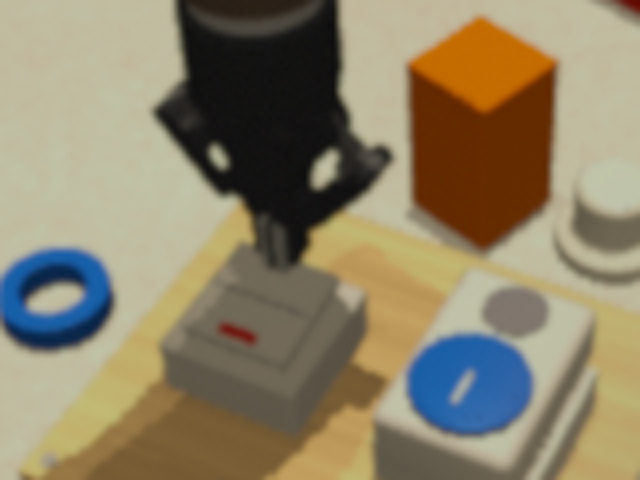

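The fingertips stand over the plain far end (about (280,260)), clear of the carton. I'll press it.

Request:
apply_moves --pt "-0.05 0.12 0.1 0" --pt "0 0 0.1 0" --pt "0 0 0.1 0" --pt "0 0 0.1 0" --pt "0 0 0.1 0"

```text
clock: 16.28
eef_pos: [0.5324, 0.0544, 0.0908]
tool_rot: [-0.151, 0.988, -0.0, 0.0]
ft_force: [0.1, 0.7, 0.4]
grip_width: 0.0
grasp_force: 0.0
```

Request:
apply_moves --pt "0 0 0.05 0" --pt "0 0 0.05 0" --pt "0 0 0.05 0" --pt "0 0 0 0" --pt "0 0 0 0"

```text
clock: 16.7
eef_pos: [0.5325, 0.0543, 0.0879]
tool_rot: [-0.151, 0.989, -0.0, 0.0]
ft_force: [0.5, 0.3, -0.5]
grip_width: -0.0003
grasp_force: 0.2
```

Request:
apply_moves --pt "0 0 0.05 0" --pt "0 0 0.05 0" --pt "0 0 0 0" --pt "0 0 0 0" --pt "0 0 0 0"

```text
clock: 17.12
eef_pos: [0.5328, 0.0544, 0.0861]
tool_rot: [-0.151, 0.989, 0.0, 0.0]
ft_force: [1.3, -0.2, 1.0]
grip_width: -0.0002
grasp_force: 0.8
```

Request:
apply_moves --pt "0 0 0.05 0" --pt "0 0 0.05 0" --pt "0 0 0 0" --pt "0 0 0 0" --pt "0 0 0 0"

```text
clock: 17.53
eef_pos: [0.5331, 0.0545, 0.0849]
tool_rot: [-0.151, 0.989, 0.0, 0.001]
ft_force: [0.2, 1.3, 6.8]
grip_width: 0.0004
grasp_force: 3.5
```

Request:
apply_moves --pt "0 0 0.04 0" --pt "0 0 0 0" --pt "0 0 0 0" --pt "0 0 0 0" --pt "0 0 0 0"

```text
clock: 17.95
eef_pos: [0.5331, 0.0545, 0.0848]
tool_rot: [-0.151, 0.989, 0.0, 0.001]
ft_force: [-1.3, 0.7, 12.0]
grip_width: 0.0004
grasp_force: 5.4
```

The rocker is at its stop. I'll rise and back off toward the robot.

Request:
apply_moves --pt "0 0 -0.2 0" --pt "0 0 -0.8 0" --pt "0 0 -1 0" --pt "0 0 -1 0" --pt "0 0 -1 0"

```text
clock: 18.37
eef_pos: [0.5312, 0.054, 0.1629]
tool_rot: [-0.151, 0.989, -0.0, -0.002]
ft_force: [-0.5, 0.3, 0.2]
grip_width: -0.0002
grasp_force: 0.0
```

Request:
apply_moves --pt "0 0 -1 0" --pt "0 0 -1 0" --pt "0 0 -1 0" --pt "0 0.8 -0.5 0" --pt "0 0.8 0 0"

```text
clock: 18.78
eef_pos: [0.5237, 0.0846, 0.2354]
tool_rot: [-0.15, 0.989, -0.0, 0.002]
ft_force: [0.4, 0.1, -0.4]
grip_width: -0.0003
grasp_force: 0.0
```

Request:
apply_moves --pt "0.3 0.9 0 0" --pt "0.3 0.9 0 0" --pt "0.3 0.9 0 0" --pt "0.2 0.5 0 0" --pt "0 0 0 0"

```text
clock: 19.2
eef_pos: [0.481, 0.1404, 0.2326]
tool_rot: [-0.152, 0.988, -0.0, -0.001]
ft_force: [-0.7, -0.3, -0.2]
grip_width: -0.0
grasp_force: 0.0
```

Request:
apply_moves --pt "0 0 0 0" --pt "0 0 0 0" --pt "0 0 0 0" --pt "0 0 0 0" --pt "0 0 0 0"

```text
clock: 19.62
eef_pos: [0.4831, 0.1388, 0.233]
tool_rot: [-0.151, 0.989, -0.0, -0.0]
ft_force: [-0.0, 0.7, -0.1]
grip_width: -0.0004
grasp_force: 0.0
```

```bash
python3 d.py;python3 - <<'E'
from h import *
from workcell import bot
I=bot.camera("side")["image"];J=cv2.imread("pics/side0.png")
r=lambda A,x0,x1,y0,y1:cv2.resize(A[y0:y1,x0:x1],(400,300),interpolation=cv2.INTER_CUBIC)
cv2.imwrite("pics/a6.png",np.vstack([np.hstack([r(J,240,320,200,260),r(I,240,320,200,260)]),np.hstack([r(J,200,480,150,360),r(I,200,480,150,360)])]))
E
```

```text
t 19.62 tip z 0.211 pos [0.4831 0.1388 0.233 ] tool y deg 107.32 j [ 0.28  0.26 -0.03  1.29 -0.   -0.02] w -0.00038314106362739495 F [-0.02  0.66 -0.14]
```

View pics/a6.png

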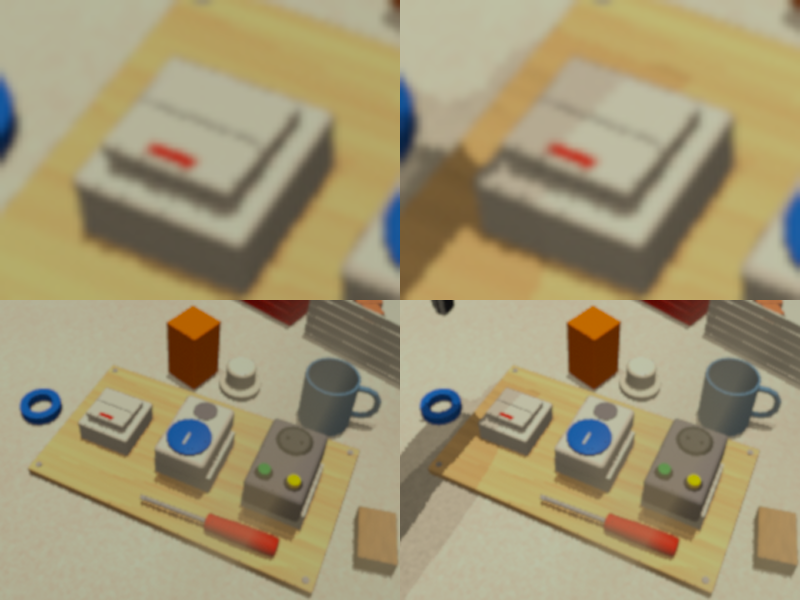

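The rocker is back as it was at the start (off), both buttons are out, nothing else has moved and the arm is clear.

```bash
python3 -c "
from workcell import bot
print(bot.job_done())"
```

```text
the job is handed in; nothing more can be done
None
```

The job is handed in: switch on, reset pressed in, test pressed in, switch off again, in that order; both buttons sprang back out, nothing else moved, and the arm finished clear at 19.6 s.

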